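# Gauge two post feet with a go plug and scrap the tight one

### The arm

A 6-joint arm with a two-finger parallel gripper is mounted at the origin on the work surface; the furniture and walls round the work are solid. World frame = base frame: x ahead of the robot, y to its left, z up, the work surface at z = 0. Lengths are in m, angles in rad, forces in N, time in s.
With the tool pointing down it reaches from about 0.4 to 0.825 m from the base axis. Payload 7 kg.
Tool frame: the origin (TCP) lies at the very end of the fingers, on their centre line; the grasp point (between the pads) lies 19 mm behind it; z points along the fingers, y is the line along which they close (so a half turn about z gives the same grasp; the last joint's range is limited). The gripper opens to 88 mm and grips with 3 to 60 N. Pads are 19 mm wide; open, the fingers measure 130 mm over their backs; the gripper's body (78 mm by 193 mm) begins 47 mm behind the grasp point.
Start: joints at [-0.959, 0.359, 0.012, 0, -1.224, -0.288], TCP at [0.215, -0.64, 0.227] pointing down, gripper open.
Joint ranges: [-3.07, 3.07], [-1.43, 2.12], [-1.02, 1.25], [-3.03, 1.67], [-3.05, -0], [-3.03, 3.03]. Speed limits (rad/s): [2.39, 2.39, 3.01, 3.14, 3.14, 3.14].

### API

Orientations are given as [roll, pitch, yaw] about the fixed x, y, z axes, in that order (R = Rz(yaw) Ry(pitch) Rx(roll)).
In Python, from cell import manip, vision, models gives the robot as it stands.
- The arm moves only by the tool drive_tool, never from a script. Its arguments are lists of equal length, an entry for each row: "delta_pos": the shift along the tool's x, y, z as a fraction of full scale, a list of three; "turn": the turn, a rotation vector about the tool's x, y, z as a fraction of full scale, a list of three. A call has 1 to 8 rows; each row is the pose to reach, as a shift and turn from the pose commanded when the call began, along the tool's axes at that moment; what a row does not reach only later rows make up. Full scale, the value 1, is 0.2 m for a shift and pi/2 rad for a turn. A row lasts 1/10 s, in which the tool goes at most 50 mm and 8.59 degrees, less where a joint would pass 70% of its speed; a pose out of reach is approached as far as the arm can. A call with a number of a shift or a turn outside -1 to 1 is refused whole. A call with a gripper value outside its range is refused whole. "fingers" is the gripper's target within -1 to 1 (shut at 1, half-way at 0, fully open at -1), set as the call begins (left out, the last holds). The fingers move at their own pace and stop on an object; "newtons" is the grip in N (left out, the last holds). Time passes only in rows, so rows that repeat a pose let the fingers close. It gives the time, the measured TCP pose, the force, the opening and the grip force at its end, in the units of the state.
- manip.get_obs(): the state, without advancing time (a new reading comes with each control period).
- vision.camera(name): name is "scene" or "side" or "wrist"; returns a dict with "frame" (400x640x3 uint8, red, green, blue), "depth" (400x640 float32, m along the optical axis (not along the pixel's ray), 0 where there is no reading), "camera_matrix" (3x3 intrinsics, pixels), "k1" (the pictures are not rectified: a ray, as slopes to the right and down, at radius r is drawn at 1 + k1 r^2 times it, then the intrinsics apply), "R" (3x3) and "t" (3): a world point X has camera coordinates R X + t. Camera axes: x right, y down, z forward; pixel columns grow to the right and rows downward; lengths in m; the calibration is good to about 2 mm. A picture is of the moment at which its call begins.
- manip.sign_off(): hands the job in; it is judged then, once.
Trained networks look in a picture, given as the dict that the camera call returned (one of the last four; its "shot" number tells which), for a name from the list of things; names that differ only in an ending like _2 or _b are one class to them, and where a whole thing is asked for, a point or a joint stands for the part that bears it (a point fixed in the world has none). Each returns a list of dicts, best first, with "score" (0 to 1); they miss things now and then, are a little off and sometimes report something else, mostly with a low value. They report only what shows in the picture. A call takes as long as a camera call. They do not tell look-alikes from the thing itself.
- models.regions_of(name, picture): "region" (400x640 bool, what is visible of it) and "uv" ([column, row] in pixels, amid what is visible of it).
- models.spot_point(name, picture): "uv" ([column, row] in pixels: a listed point, or the origin of a listed thing).
The state is a dict: "time_s": time; "joint_positions": joint angles; "qd": joint speeds; "joint_torque": joint torques, N m; "tcp_pos": TCP position; "ee_rot": TCP orientation; "ft_force": force on the tool from outside, world axes, zero at the start; "torque": the same for the moment, N m; "finger_gap": finger opening in m; "finger_force": force on a finger pad.
Only numpy, scipy, OpenCV 4.12 (cv2) and the standard library are available. Lean on these libraries where they do the work, as an engineer would, in place of code of your own. Each camera call takes 0.05 s, during which the arm holds its last target. There are 200 camera calls.

### The job

Two bored wooden post feet for bird-feeder poles stand on the bench; one is bored right to size and the other is too tight deeper down. Try them with the steel go plug gauge from its stand, feeling gently for the hole and never forcing the gauge, and leave the gauge standing fully home, collar on the wood, in the foot that it passes, which stays on the bench. Put the foot that the gauge will not pass flat in the plywood scrap tray, and leave the other things on the bench alone.

Things in the scene. Friction and masses are not known exactly. Their poses are not given: they have to be found in the camera images.
- gauge: steel go plug gauge, 74 mm tall, 0.12 kg, loose, starting upright in its stand. Origin: centre of the pin's lower end; z up its axis. Pin 16 mm diameter, z = 0 to 32, 1 mm chamfer at the end; collar 26 mm diameter, z = 32 to 36; round dark handle 20 mm diameter, z = 36 to 74, to grip it by. Home in a foot, the collar rests on its top and the gauge's origin is 4 mm above the foot's underside.
- gauge_stand: fixed aluminium block 56 by 56 by 34 mm with a 20 mm upright hole through its middle that holds the gauge's pin loosely (the collar rests on the block's top, so the gauge's origin is then at height 2 mm). Origin: centre of the underside.
- foot_a: one of two outwardly identical loose brown wooden post feet, 60 (x) by 50 (y) by 36 (z) mm, about 0.25 kg, two screw heads and a 17 mm upright bore in the top. Origin: centre of the underside; grip across the 50 mm sides (y). Hand-drilled: the bore's axis lies about 2 mm (1.8 to 2.2) to one side of the block's centre, in a direction not known. See foot_b for the bore inside.
- foot_b: the other post foot, same size, look and bore as foot_a, off centre in a direction of its own. In one of the two feet (which one changes from run to run) the 17 mm bore is clear all through; in the other it narrows to 11 mm from about 16 mm below the top, hardly to be seen, so the gauge stops 16 mm short of home. A push of over about 35 N counts as forcing.
- scrap_tray: fixed open plywood tray, 150 (x) by 130 (y) mm outside, 26 mm high, walls and floor 6 mm thick; inside 138 by 118 mm. Origin: centre of the underside; the inner floor is at z = 6.
- sanding_block: cork-brown sanding block, 67 by 112 by 26 mm, a bystander. Origin: centre of the underside.
- tape_measure: black and red tape measure, 42 by 81 by 66 mm, a bystander. Origin: centre of the underside.
- screw_jar: clear jar of screws with a blue lid, 62 mm diameter, 90 mm tall, a bystander. Origin: centre of the underside.
Things that resemble listed ones, but are neither listed nor needed, are in the scene too. Leave any purple look-alike of the foot_b alone.

How it is judged:
By the outcome, as a careful person would: the job done as asked, in the order asked, and still so for the second after the job is handed in, with the robot touching nothing.
It also fails if it takes over 61 s, if anything falls off the work surface, if the arm or the gripper's body presses on something with over 40 N, if the wrist force passes 120 N, or if a joint passes its speed limit or range.

## Working session

There is one attempt and no reset: what is moved stays moved. The work goes in short steps, Python scripts to look and compute and a tool call to move; the robot and the scene stay as the last step left them, time stands still between calls to the robot, and variables do not carry over. Pictures are saved under pics/ and viewed, at most 10 in all, crops included, and the job is handed in when it is done.

Besides the shell and the picture viewer there is one more tool, called as name(argument=value, ...) on one line, values as JSON. drive_tool: Moves the arm, as the interface text tells. Its arguments: {"type":"object","properties":{"delta_pos":{"type":"array","items":{"type":"array","items":{"type":"number"}}},"turn":{"type":"array","items":{"type":"array","items":{"type":"number"}}},"fingers":{"type":"number"},"newtons":{"type":"number"}},"required":["delta_pos","turn"]}

```bash
ls; mkdir -p pics; cat > h.py <<'E'
import numpy as np,cv2
from cell import manip,vision,models
def cloud(p):
    K=p["camera_matrix"];h,w=p["depth"].shape
    u,v=np.meshgrid(np.arange(w),np.arange(h))
    d=cv2.undistortPoints(np.stack([u,v],-1).reshape(-1,1,2).astype(np.float64),K,np.array([p["k1"],0,0,0,0.])).reshape(h,w,2)
    z=p["depth"][...,None]
    X=np.concatenate([d*z,z],-1)
    return (X-p["t"])@p["R"], p["depth"]>0
def proj(p,P):
    return cv2.projectPoints(np.atleast_2d(P).astype(float),cv2.Rodrigues(p["R"])[0],np.array(p["t"],float),p["camera_matrix"],np.array([p["k1"],0,0,0,0.]))[0].reshape(-1,2)
E
python3 - <<'E'
from h import *
o=manip.get_obs();print({k:np.round(v,3) for k,v in o.items()})
for c in["scene","side"]:
    p=vision.camera(c);cv2.imwrite(f"pics/{c}0.png",p["frame"][...,::-1])
    X,ok=cloud(p)
    for n in["gauge","gauge_stand","foot_a","scrap_tray","sanding_block","tape_measure","screw_jar"]:
        for r in models.regions_of(n,p)[:4]:
            m=r["region"]&ok
            if m.sum()<20: continue
            q=X[m];top=q[q[:,2]>np.percentile(q[:,2],95)-.006]
            rc=cv2.minAreaRect((top[:,:2]*1000).astype(np.float32))
            print(c,n,round(r["score"],2),np.round(r["uv"]),m.sum(),"z",np.round(np.percentile(q[:,2],95),3),"rect",np.round(rc[0]),np.round(rc[1]),round(rc[2]))
E
```

```text
pics
{'time_s': np.float64(0.0), 'joint_positions': array([-0.959,  0.359,  0.011, -0.   , -1.224, -0.288]), 'qd': array([ 0.001, -0.   , -0.   , -0.002,  0.001,  0.001]), 'joint_torque': array([ 1.0000e-03, -5.8272e+01,  2.9306e+01,  6.9980e+00,  7.0000e-03,
       -0.0000e+00]), 'tcp_pos': array([ 0.215, -0.639,  0.226]), 'ee_rot': array([ 3.14 , -0.   , -2.818]), 'ft_force': array([-0.459, -0.097, -0.458]), 'torque': array([ 0.049, -0.007,  0.013]), 'finger_force': np.float64(0.0), 'finger_gap': np.float64(0.087)}
scene gauge_stand 0.84 [374. 160.] 250 z 0.038 rect [ 437. -194.] [58. 58.] 70
scene foot_a 0.95 [314. 213.] 458 z 0.04 rect [490. 171.] [54. 61.] 83
scene foot_a 0.75 [309. 291.] 178 z 0.04 rect [336. 493.] [ 56. 127.] 27
scene foot_a 0.59 [350. 185.] 357 z 0.04 rect [453.  -7.] [60. 55.] 19
scene scrap_tray 0.74 [282. 254.] 2362 z 0.028 rect [489. 334.] [132. 152.] 89
scene sanding_block 0.85 [332. 162.] 473 z 0.031 rect [ 585. -128.] [112.  65.] 84
scene tape_measure 0.83 [305. 186.] 293 z 0.069 rect [582.  69.] [33. 38.] 36
scene screw_jar 0.89 [356. 134.] 372 z 0.094 rect [ 576. -302.] [53. 51.] 84
side gauge 0.5 [360. 139.] 93 z 0.076 rect [ 437. -192.] [16. 18.] 46
side gauge_stand 0.67 [359. 148.] 372 z 0.035 rect [ 435. -193.] [61. 62.] 67
side foot_a 0.95 [335. 186.] 425 z 0.037 rect [451.  -5.] [59. 54.] 19
side foot_a 0.8 [323. 322.] 702 z 0.038 rect [339. 494.] [ 63. 110.] 2
side foot_a 0.3 [322. 117.] 524 z 0.091 rect [ 575. -302.] [54. 51.] 27
side scrap_tray 0.88 [282. 266.] 3093 z 0.026 rect [489. 336.] [132. 151.] 89
side sanding_block 0.59 [309. 151.] 617 z 0.028 rect [ 583. -126.] [109.  64.] 84
side tape_measure 0.59 [284. 186.] 428 z 0.066 rect [584.  69.] [35. 47.] 38
side screw_jar 0.59 [324. 116.] 528 z 0.091 rect [ 578. -300.] [48. 55.] 63
side screw_jar 0.2 [307. 150.] 664 z 0.028 rect [ 584. -126.] [109.  65.] 83
```

View pics/scene0.png

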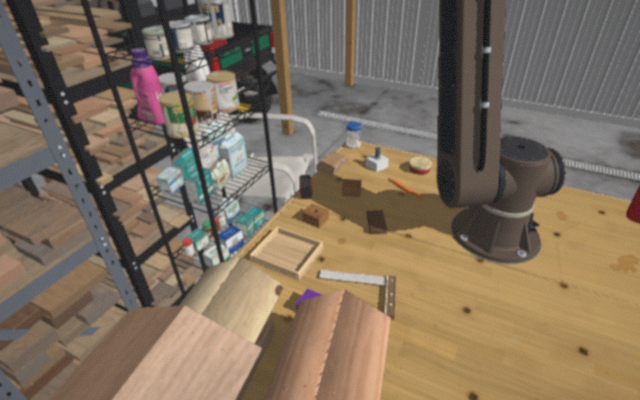

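View pics/side0.png

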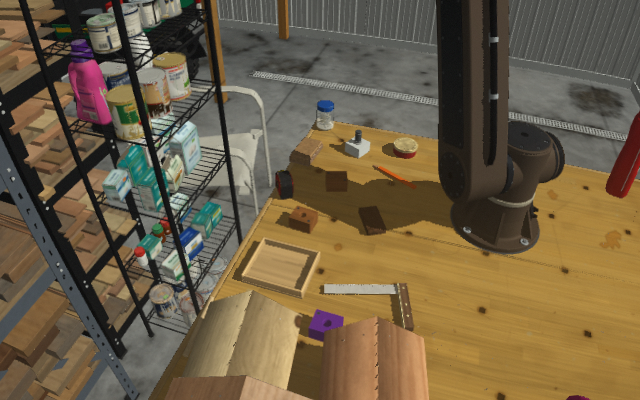

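The scene shows the tray (scene px 285,252), one foot at (314,213), and what the network calls the second foot at (350,187). The stand with the gauge is at (376,160), and the purple look-alike is by the tray at (308,297). Next I need the wrist camera's geometry and the first move.

```bash
cat >> h.py <<'E'
from scipy.spatial.transform import Rotation as Ro
def go(pos,yaw=None,o=None):
    "tool-frame shift and turn (fractions) from measured pose to an upright pose"
    o=o or manip.get_obs();R=Ro.from_euler("xyz",o["ee_rot"])
    d=R.inv().apply(np.array(pos)-o["tcp_pos"])/.2
    T=Ro.from_euler("xyz",[np.pi,0,o["ee_rot"][2] if yaw is None else yaw])
    t=(R.inv()*T).as_rotvec()/(np.pi/2)
    print("delta",np.round(d,4),"turn",np.round(t,4),"mm",round(np.linalg.norm(d)*200))
E
python3 - <<'E'
from h import *
p=vision.camera("wrist");o=manip.get_obs()
R=Ro.from_euler("xyz",o["ee_rot"])
c=-p["R"].T@p["t"]
print("cam in tool",np.round(R.inv().apply(c-o["tcp_pos"]),4),"\naxes",np.round((p["R"]@R.as_matrix()),3),p["camera_matrix"],p["k1"])
go([.437,-.194,.2],-2.818)
E
```

```text
cam in tool [ 0.0661 -0.0005 -0.1581] 
axes [[ 0.001  1.    -0.001]
 [-0.968  0.    -0.251]
 [-0.251  0.001  0.968]] [[307.46663052   0.         320.22406162]
 [  0.         307.46663052 198.1271282 ]
 [  0.           0.           1.        ]] 0.00736745518265173
delta [-1.763   1.7601  0.1328] turn [ 0.     -0.      0.0001] mm 499
```

drive_tool(delta_pos=[[-0.9, 0.9, 0.03], [-0.9, 0.9, 0.03], [-0.9, 0.9, 0.03], [-0.9, 0.9, 0.03], [-0.9, 0.9, 0.03], [-0.9, 0.9, 0.03]], turn=[[0, 0, 0], [0, 0, 0], [0, 0, 0], [0, 0, 0], [0, 0, 0], [0, 0, 0]])

```text
time_s: 1.45
tcp_pos: [0.3298, -0.4083, 0.2212]
ee_rot: [-3.141, 0.002, -2.814]
ft_force: [0.1, -1.4, -0.1]
finger_gap: 0.0877
finger_force: 0.0
```

drive_tool(delta_pos=[[-0.86, 0.86, 0.1], [-0.86, 0.86, 0.1], [-0.86, 0.86, 0.1], [-0.86, 0.86, 0.1], [-0.86, 0.86, 0.1], [-0.86, 0.86, 0.1], [-0.86, 0.86, 0.1]], turn=[[0, 0, 0], [0, 0, 0], [0, 0, 0], [0, 0, 0], [0, 0, 0], [0, 0, 0], [0, 0, 0]])

```text
time_s: 2.15
tcp_pos: [0.4369, -0.1934, 0.2007]
ee_rot: [-3.141, 0.0, -2.815]
ft_force: [0.4, -0.4, 0.5]
finger_gap: 0.0875
finger_force: 0.0
```

```bash
cat >> h.py <<'E'
def rects(p,names):
    X,ok=cloud(p)
    for n in names:
        for r in models.regions_of(n,p)[:4]:
            m=r["region"]&ok
            if m.sum()<20: continue
            q=X[m];top=q[q[:,2]>np.percentile(q[:,2],95)-.006]
            rc=cv2.minAreaRect((top[:,:2]*1000).astype(np.float32))
            print(n,round(r["score"],2),np.round(r["uv"]),m.sum(),"z",np.round(np.percentile(q[:,2],95),3),"rect",np.round(rc[0],1),np.round(rc[1]),round(rc[2],1))
E
python3 - <<'E'
from h import *
p=vision.camera("wrist");cv2.imwrite("pics/w1.png",p["frame"][...,::-1])
rects(p,["gauge","gauge_stand","foot_a"]); o=manip.get_obs();print(o["time_s"],o["tcp_pos"],o["ee_rot"],o["joint_positions"])
E
```

```text
gauge 0.69 [316. 184.] 582 z 0.077 rect [ 436.7 -196.1] [20. 19.] 18.2
gauge_stand 0.62 [320. 171.] 2238 z 0.035 rect [ 437.  -196.2] [56. 56.] 65.1
2.35 [ 0.43602002 -0.1951858   0.20061792] [-3.14152942e+00 -4.65952646e-05 -2.81944389e+00] [-7.68713584e-03  4.98528084e-02 -4.47068385e-01  8.52283813e-05
 -1.07389874e+00 -1.24100105e+00]
```

View pics/w1.png

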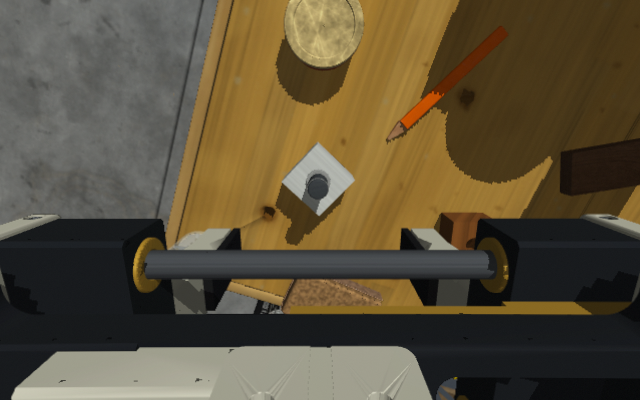

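The wrist picture shows the gauge in its stand at (317,185), and network and depth agree on (436.7, -196) mm. Descending.

```bash
python3 - <<'E'
from h import *
go([.4367,-.1961,.043],-2.818)
E
```

```text
delta [-0.0018 -0.0054  0.7881] turn [-0.     -0.     -0.0009] mm 158
```

drive_tool(delta_pos=[[-0.002, -0.005, 0.25], [-0.002, -0.005, 0.5], [-0.002, -0.005, 0.65], [-0.002, -0.005, 0.75], [-0.002, -0.005, 0.787], [-0.002, -0.005, 0.787], [-0.002, -0.005, 0.787]], turn=[[0, 0, 0], [0, 0, 0], [0, 0, 0], [0, 0, 0], [0, 0, 0], [0, 0, 0], [0, 0, 0]], fingers=-0.3)

```text
time_s: 3.05
tcp_pos: [0.4378, -0.1956, 0.0441]
ee_rot: [-3.141, 0.001, -2.818]
ft_force: [0.0, -0.8, 0.1]
finger_gap: 0.0575
finger_force: 0.0
```

drive_tool(delta_pos=[[0, 0, 0], [0, 0, 0], [0, 0, 0], [0, 0, 0], [0, 0, 0], [0, 0, 0], [0, 0, 0], [0, 0, 0]], turn=[[0, 0, 0], [0, 0, 0], [0, 0, 0], [0, 0, 0], [0, 0, 0], [0, 0, 0], [0, 0, 0], [0, 0, 0]], fingers=1, newtons=30)

```text
time_s: 3.85
tcp_pos: [0.4373, -0.195, 0.0433]
ee_rot: [-3.141, 0.0, -2.818]
ft_force: [-0.3, 1.4, 3.1]
finger_gap: 0.0192
finger_force: 30.0
```

drive_tool(delta_pos=[[0, 0, -0.2], [0, 0, -0.4], [0, 0, -0.55], [-0.1, 0.2, -0.55], [-0.3, 0.47, -0.55], [-0.44, 0.7, -0.55], [-0.55, 0.87, -0.55], [-0.55, 0.87, -0.55]], turn=[[0, 0, 0], [0, 0, 0], [0, 0, 0], [0, 0, 0], [0, 0, 0], [0, 0, 0], [0, 0, 0], [0, 0, 0]])

```text
time_s: 4.65
tcp_pos: [0.4871, 0.0087, 0.1531]
ee_rot: [3.141, 0.001, -2.815]
ft_force: [0.3, 0.2, -1.9]
finger_gap: 0.0191
finger_force: 30.0
```

drive_tool(delta_pos=[[0, 0, 0], [0, 0, 0]], turn=[[0, 0, 0], [0, 0, 0]])

```text
time_s: 4.85
tcp_pos: [0.4855, 0.0047, 0.1527]
ee_rot: [3.141, -0.001, -2.817]
ft_force: [0.5, 0.4, -0.4]
finger_gap: 0.0194
finger_force: 30.0
```

```bash
python3 - <<'E'
from h import *
p=vision.camera("wrist");cv2.imwrite("pics/w2.png",p["frame"][...,::-1]);np.save("w2d.npy",p["depth"])
rects(p,["gauge","foot_a"]); o=manip.get_obs();print(o["time_s"],o["tcp_pos"],o["ee_rot"],o["finger_gap"])
E
```

```text
foot_a 0.88 [320. 158.] 3571 z 0.037 rect [452.8  -6.8] [59. 50.] 18.6
foot_a 0.77 [496. 227.] 869 z 0.037 rect [470.  174.1] [51. 17.] 82.5
5.0 [0.48560666 0.00378895 0.15300307] [ 3.14157574e+00 -5.43378366e-04 -2.81930020e+00] 0.01924926066249684
```

View pics/w2.png

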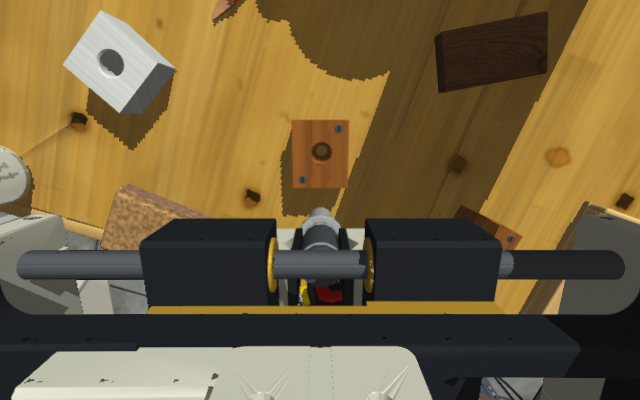

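The first foot's bore is at (321,151) with screw heads at (338,129) and (302,180), and the held pin's lower end is near (320,212). I'll rectify the foot's top and overlay the predicted pin end.

```bash
cat >> h.py <<'E'
def warp(p,cen,yaw,z=.036,half=.04,s=.00025):
    "metric top view about cen (x right=tool... world axes turned by yaw)"
    n=int(2*half/s);a=(np.arange(n)-n/2)*s
    A,B=np.meshgrid(a,-a);c,si=np.cos(yaw),np.sin(yaw)
    P=np.stack([cen[0]+c*A-si*B,cen[1]+si*A+c*B,np.full_like(A,z)],-1).reshape(-1,3)
    m=proj(p,P).reshape(n,n,2).astype(np.float32)
    return cv2.remap(p["frame"][...,::-1].copy(),m[...,0],m[...,1],cv2.INTER_CUBIC)
E
python3 - <<'E'
from h import *
p=vision.camera("wrist");o=manip.get_obs();R=Ro.from_euler("xyz",o["ee_rot"])
w=warp(p,[.4528,-.0068],np.radians(18.8))
th=np.linspace(0,2*np.pi,60)
big=cv2.resize(p["frame"][190:260,270:370,::-1],None,fx=4.8,fy=4.8,interpolation=cv2.INTER_CUBIC)
for r,h,c in[(.008,.0413,(0,255,0)),(.013,.0093,(0,0,255))]:
    P=o["tcp_pos"]+R.apply(np.c_[r*np.cos(th),r*np.sin(th),np.full(60,h)])
    q=((proj(p,P)-[270,190]+.5)*4.8).astype(int)
    cv2.polylines(big,[q],True,c,1)
w2=cv2.resize(w,(320,320))
out=np.zeros((336,800,3),np.uint8);out[:320,:320]=w2;out[:,320:]=big[:336,:480];cv2.imwrite("pics/w3.png",out)
g=cv2.cvtColor(w,cv2.COLOR_BGR2HSV)[...,2].astype(int)
sub=g[100:220,100:220];
print("ring of V by angle", np.percentile(sub,[2,10,50,90]))
for t in(60,75,90):
    m=(sub<t).astype(np.uint8);n,l,st,ce=cv2.connectedComponentsWithStats(m)
    i=1+st[1:,4].argmax();print(t,st[i],"centre mm rel",(ce[i]+100-160)*.25*[1,-1])
E
```

```text
ring of V by angle [ 57.  63. 126. 138.]
60 [ 32  25  40  37 459] centre mm rel [-0.96132898  5.74291939]
75 [  15   23   62   67 2183] centre mm rel [-3.07604214  1.49725149]
90 [  14   21   64   71 3561] centre mm rel [-3.52976692  1.22128616]
```

View pics/w3.png

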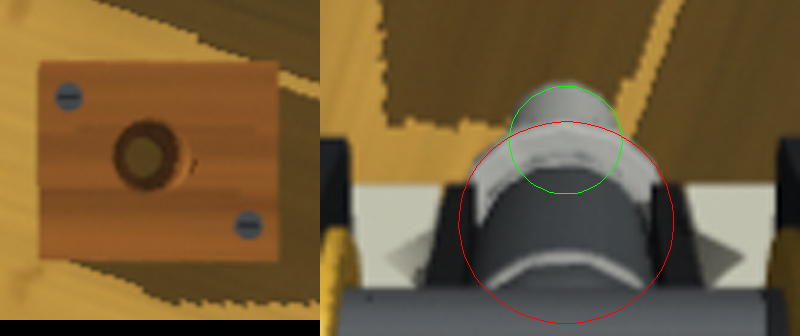

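The pin end agrees with the prediction to about 0.4 mm. The bore lies about (-1.4, +1.4) mm from the block's centre in the foot frame. Moving over it.

```bash
python3 - <<'E'
from h import *
go([.4511,-.0063,.079],-2.818)
E
```

```text
delta [0.1801 0.0069 0.3705] turn [-0.     -0.0002 -0.0009] mm 82
```

drive_tool(delta_pos=[[0.1, 0.004, 0], [0.18, 0.007, 0.1], [0.18, 0.007, 0.25], [0.18, 0.007, 0.34], [0.18, 0.007, 0.37], [0.18, 0.007, 0.37], [0.18, 0.007, 0.37]], turn=[[0, 0, 0], [0, 0, 0], [0, 0, 0], [0, 0, 0], [0, 0, 0], [0, 0, 0], [0, 0, 0]])

```text
time_s: 5.75
tcp_pos: [0.4521, -0.0053, 0.0799]
ee_rot: [-3.141, 0.001, -2.818]
ft_force: [0.1, 0.1, -0.7]
finger_gap: 0.0194
finger_force: 30.0
```

drive_tool(delta_pos=[[0, 0, 0.005], [0, 0, 0.01], [0, 0, 0.015], [0, 0, 0.02], [0, 0, 0.02]], turn=[[0, 0, 0], [0, 0, 0], [0, 0, 0], [0, 0, 0], [0, 0, 0]])

```text
time_s: 6.25
tcp_pos: [0.4514, -0.0053, 0.0751]
ee_rot: [-3.141, -0.0, -2.818]
ft_force: [0.1, -0.9, -1.4]
finger_gap: 0.0191
finger_force: 30.0
```

drive_tool(delta_pos=[[0, 0, 0.005], [0, 0, 0.01], [0, 0, 0.015], [0, 0, 0.015]], turn=[[0, 0, 0], [0, 0, 0], [0, 0, 0], [0, 0, 0]])

```text
time_s: 6.65
tcp_pos: [0.4514, -0.0053, 0.072]
ee_rot: [-3.142, -0.0, -2.818]
ft_force: [1.2, -0.9, -1.9]
finger_gap: 0.0193
finger_force: 30.0
```

drive_tool(delta_pos=[[0, 0, 0.01], [0, 0, 0.02], [0, 0, 0.03], [0, 0, 0.038], [0, 0, 0.044], [0, 0, 0.044]], turn=[[0, 0, 0], [0, 0, 0], [0, 0, 0], [0, 0, 0], [0, 0, 0], [0, 0, 0]])

```text
time_s: 7.25
tcp_pos: [0.4514, -0.0052, 0.0631]
ee_rot: [3.141, -0.0, -2.818]
ft_force: [0.2, -0.3, -1.7]
finger_gap: 0.0196
finger_force: 30.0
```

drive_tool(delta_pos=[[0, 0, 0.0025], [0, 0, 0.005], [0, 0, 0.0075], [0, 0, 0.01], [0, 0, 0.01]], turn=[[0, 0, 0], [0, 0, 0], [0, 0, 0], [0, 0, 0], [0, 0, 0]])

```text
time_s: 7.75
tcp_pos: [0.4515, -0.0052, 0.0614]
ee_rot: [-3.142, 0.0, -2.818]
ft_force: [-0.8, -1.9, -0.4]
finger_gap: 0.0196
finger_force: 30.0
```

drive_tool(delta_pos=[[0, 0, 0.0025], [0, 0, 0.005], [0, 0, 0.0075], [0, 0, 0.0075]], turn=[[0, 0, 0], [0, 0, 0], [0, 0, 0], [0, 0, 0]])

```text
time_s: 8.15
tcp_pos: [0.4521, -0.0051, 0.0612]
ee_rot: [-3.141, 0.001, -2.817]
ft_force: [-5.6, -1.2, 16.5]
finger_gap: 0.0193
finger_force: 30.0
```

It stopped firmly at 16 mm depth under a gentle 16 N, so this foot is the tight one. Next is the other foot.

drive_tool(delta_pos=[[0, 0, -0.12], [0, 0, -0.32], [0, 0, -0.46], [-0.1, 0.12, -0.46], [-0.26, 0.32, -0.46], [-0.42, 0.52, -0.46], [-0.55, 0.68, -0.46], [-0.63, 0.77, -0.46]], turn=[[0, 0, 0], [0, 0, 0], [0, 0, 0], [0, 0, 0], [0, 0, 0], [0, 0, 0], [0, 0, 0], [0, 0, 0]])

```text
time_s: 8.95
tcp_pos: [0.5231, 0.1843, 0.1517]
ee_rot: [3.141, 0.001, -2.816]
ft_force: [-0.2, -0.8, -1.3]
finger_gap: 0.0193
finger_force: 30.0
```

drive_tool(delta_pos=[[0, 0, 0], [0, 0, 0], [0, 0, 0]], turn=[[0, 0, 0], [0, 0, 0], [0, 0, 0]])

```text
time_s: 9.25
tcp_pos: [0.5215, 0.1802, 0.1516]
ee_rot: [3.142, -0.001, -2.818]
ft_force: [-0.7, -0.1, -1.1]
finger_gap: 0.0197
finger_force: 30.0
```

```bash
python3 - <<'E'
from h import *
p=vision.camera("wrist");o=manip.get_obs();R=Ro.from_euler("xyz",o["ee_rot"])
print(o["time_s"],o["tcp_pos"],o["ee_rot"])
rects(p,["foot_a"])
w=warp(p,[.490,.171],np.radians(-7))
th=np.linspace(0,2*np.pi,60)
big=cv2.resize(p["frame"][190:260,270:370,::-1],None,fx=4.8,fy=4.8,interpolation=cv2.INTER_CUBIC)
for r,h,c in[(.008,.0413,(0,255,0))]:
    P=o["tcp_pos"]+R.apply(np.c_[r*np.cos(th),r*np.sin(th),np.full(60,h)])
    cv2.polylines(big,[((proj(p,P)-[270,190]+.5)*4.8).astype(int)],True,c,1)
out=np.zeros((336,800,3),np.uint8);out[:320,:320]=w;out[:,320:]=big[:336,:480];cv2.imwrite("pics/w4.png",out)
E
```

```text
9.3 [0.52154084 0.1800637  0.15183938] [ 3.14152103e+00 -2.34713836e-04 -2.81848612e+00]
foot_a 0.88 [323. 161.] 3722 z 0.037 rect [491.4 172.1] [50. 60.] 83.3
foot_a 0.81 [145.  41.] 6493 z 0.037 rect [451.4  -6.6] [61. 52.] 18.5
foot_a 0.61 [637. 121.] 288 z 0.013 rect [364.6 439.5] [17.  8.] 28.9
```

View pics/w4.png

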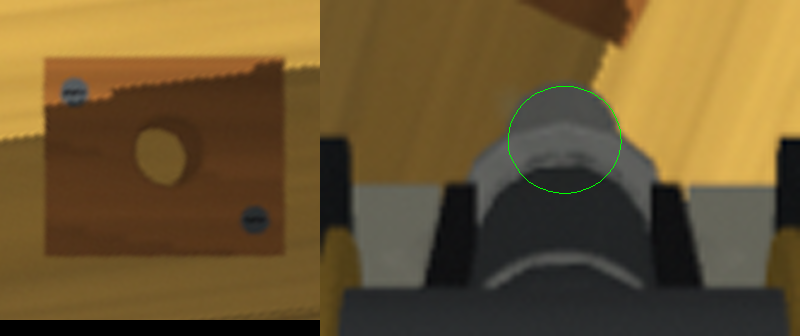

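The second foot's bore shows the bench through it, at about (160,156) in the rectified view. That also fits a clear bore. I'll fit the bore centre to the see-through patch.

```bash
python3 - <<'E'
from h import *
from scipy.optimize import minimize
p=vision.camera("wrist");o=manip.get_obs();cen=np.array([.490,.171]);yaw=np.radians(-7)
w=warp(p,cen,yaw);c=-p["R"].T@p["t"]
b=w.astype(int);sub=cv2.cvtColor(w,cv2.COLOR_BGR2HSV)[105:205,115:220]
h=sub[...,0].astype(int);print("hue see-through",h[50,40],sub[50,40],"wall",sub[50,80],"top",sub[90,95])
m0=((h>14)).astype(np.uint8)
n,l,st,ce=cv2.connectedComponentsWithStats(m0);i=l[50,40];M=l==i;print(st[i],ce[i]+[115,105])
Rz=np.array([[np.cos(yaw),np.sin(yaw)],[-np.sin(yaw),np.cos(yaw)]])
cam=Rz@(c[:2]-cen);f=(c[2]-.036)/c[2];print("cam",cam,c[2])
px,py=np.meshgrid(np.arange(115,220),np.arange(105,205));a=(px-160)*.25;bb=-(py-160)*.25
def err(q):
    sd=lambda x,y,r:r-np.hypot(a-x,bb-y)
    bx,by=cam*1000+(q-cam*1000)*f
    d=np.minimum(sd(*q,8.5),sd(bx,by,8.5*f))
    return ((1/(1+np.exp(-d/.15))-M)**2).sum()
best=min((minimize(err,[x,y],method="Nelder-Mead") for x in(0,2,4) for y in(0,2)),key=lambda r:r.fun)
print(best.x,best.fun,M.sum(),"rel block",best.x-[1,.75])
t=cen+Rz.T@(best.x/1000);print("bore",t)
R=Ro.from_euler("xyz",o["ee_rot"]);t=t-R.apply([.0003,0,0])[:2]
go([*t,.079],-2.818)
E
```

```text
hue see-through 19 [ 19 163 111] wall [ 14 175  70] top [ 14 175  86]
[  18   21   55   62 2554] [160.30109632 156.28856695]
cam [-0.0291086 -0.0161501] 0.3100978648859423
[2.22811196 2.19200254] 322.7484640058311 2554 rel block [1.22811196 1.44200254]
bore [0.49247864 0.17290413]
delta [0.1489 0.0122 0.3655] turn [ 0.0001  0.0002 -0.0004] mm 79
```

drive_tool(delta_pos=[[0.08, 0.006, 0], [0.149, 0.012, 0.1], [0.149, 0.012, 0.25], [0.149, 0.012, 0.34], [0.149, 0.012, 0.365], [0.149, 0.012, 0.365], [0.149, 0.012, 0.365]], turn=[[0, 0, 0], [0, 0, 0], [0, 0, 0], [0, 0, 0], [0, 0, 0], [0, 0, 0], [0, 0, 0]])

```text
time_s: 10.1
tcp_pos: [0.4936, 0.1739, 0.0799]
ee_rot: [3.141, 0.001, -2.818]
ft_force: [0.0, -0.3, -1.4]
finger_gap: 0.0193
finger_force: 30.0
```

drive_tool(delta_pos=[[0, 0, 0.005], [0, 0, 0.01], [0, 0, 0.015], [0, 0, 0.02], [0, 0, 0.02]], turn=[[0, 0, 0], [0, 0, 0], [0, 0, 0], [0, 0, 0], [0, 0, 0]])

```text
time_s: 10.6
tcp_pos: [0.4929, 0.1737, 0.0748]
ee_rot: [3.142, 0.0, -2.818]
ft_force: [-0.2, 0.4, -1.1]
finger_gap: 0.0193
finger_force: 30.0
```

drive_tool(delta_pos=[[0, 0, 0.005], [0, 0, 0.01], [0, 0, 0.015], [0, 0, 0.015]], turn=[[0, 0, 0], [0, 0, 0], [0, 0, 0], [0, 0, 0]])

```text
time_s: 11.0
tcp_pos: [0.493, 0.1737, 0.0717]
ee_rot: [-3.142, -0.0, -2.818]
ft_force: [0.5, -0.3, -1.5]
finger_gap: 0.0196
finger_force: 30.0
```

drive_tool(delta_pos=[[0, 0, 0.01], [0, 0, 0.02], [0, 0, 0.03], [0, 0, 0.038], [0, 0, 0.043], [0, 0, 0.048], [0, 0, 0.05], [0, 0, 0.05]], turn=[[0, 0, 0], [0, 0, 0], [0, 0, 0], [0, 0, 0], [0, 0, 0], [0, 0, 0], [0, 0, 0], [0, 0, 0]])

```text
time_s: 11.8
tcp_pos: [0.4929, 0.1737, 0.0618]
ee_rot: [-3.142, -0.0, -2.818]
ft_force: [1.4, -0.3, -0.9]
finger_gap: 0.0197
finger_force: 30.0
```

drive_tool(delta_pos=[[0, 0, 0.003], [0, 0, 0.006], [0, 0, 0.009], [0, 0, 0.012], [0, 0, 0.015], [0, 0, 0.015]], turn=[[0, 0, 0], [0, 0, 0], [0, 0, 0], [0, 0, 0], [0, 0, 0], [0, 0, 0]])

```text
time_s: 12.4
tcp_pos: [0.4929, 0.1737, 0.0588]
ee_rot: [-3.142, -0.0, -2.818]
ft_force: [0.8, -0.1, -0.9]
finger_gap: 0.0194
finger_force: 30.0
```

Past 18 mm with no resistance: this foot passes. Going home, to TCP z ≈ 0.0455.

drive_tool(delta_pos=[[0, 0, 0.012], [0, 0, 0.024], [0, 0, 0.036], [0, 0, 0.045], [0, 0, 0.052], [0, 0, 0.058], [0, 0, 0.061], [0, 0, 0.061]], turn=[[0, 0, 0], [0, 0, 0], [0, 0, 0], [0, 0, 0], [0, 0, 0], [0, 0, 0], [0, 0, 0], [0, 0, 0]])

```text
time_s: 13.2
tcp_pos: [0.4929, 0.1737, 0.0466]
ee_rot: [3.142, -0.0, -2.818]
ft_force: [0.5, 0.1, -1.5]
finger_gap: 0.0194
finger_force: 30.0
```

drive_tool(delta_pos=[[0, 0, 0.002], [0, 0, 0.004], [0, 0, 0.006], [0, 0, 0.006]], turn=[[0, 0, 0], [0, 0, 0], [0, 0, 0], [0, 0, 0]])

```text
time_s: 13.6
tcp_pos: [0.4929, 0.1737, 0.0454]
ee_rot: [3.142, -0.0, -2.818]
ft_force: [0.8, -0.5, -1.1]
finger_gap: 0.0194
finger_force: 30.0
```

drive_tool(delta_pos=[[0, 0, 0.002], [0, 0, 0.004], [0, 0, 0.004], [0, 0, 0.004]], turn=[[0, 0, 0], [0, 0, 0], [0, 0, 0], [0, 0, 0]])

```text
time_s: 14.0
tcp_pos: [0.493, 0.1737, 0.0453]
ee_rot: [-3.142, 0.0, -2.818]
ft_force: [-1.3, -1.2, 7.3]
finger_gap: 0.0192
finger_force: 30.0
```

drive_tool(delta_pos=[[0, 0, -0.003], [0, 0, -0.003], [0, 0, -0.003], [0, 0, -0.003], [0, 0, -0.003], [0, 0, -0.003]], turn=[[0, 0, 0], [0, 0, 0], [0, 0, 0], [0, 0, 0], [0, 0, 0], [0, 0, 0]], fingers=-0.6)

```text
time_s: 14.6
tcp_pos: [0.4929, 0.1736, 0.0452]
ee_rot: [-3.142, -0.0, -2.818]
ft_force: [0.2, -0.4, 0.3]
finger_gap: 0.0618
finger_force: 0.0
```

drive_tool(delta_pos=[[0, 0, -0.08], [0, 0, -0.25], [0, 0, -0.5], [0.12, -0.2, -0.6], [0.24, -0.4, -0.6], [0.36, -0.6, -0.6], [0.48, -0.79, -0.6], [0.48, -0.79, -0.6]], turn=[[0, 0, 0], [0, 0, 0], [0, 0, 0], [0, 0, 0], [0, 0, 0], [0, 0, 0], [0, 0, 0], [0, 0, 0]])

```text
time_s: 15.4
tcp_pos: [0.4501, -0.0103, 0.1653]
ee_rot: [3.141, -0.001, -2.822]
ft_force: [-0.0, -0.3, -0.4]
finger_gap: 0.0702
finger_force: 0.0
```

drive_tool(delta_pos=[[0, 0, 0], [0, 0, 0], [0, 0, 0]], turn=[[0, 0, 0], [0, 0, 0], [0, 0, 0]], fingers=-1)

```text
time_s: 15.7
tcp_pos: [0.4526, -0.0058, 0.1652]
ee_rot: [3.142, -0.0, -2.817]
ft_force: [-0.3, -0.1, -0.7]
finger_gap: 0.0859
finger_force: 0.0
```

```bash
python3 - <<'E'
from h import *
p=vision.camera("wrist");rects(p,["foot_a","gauge"])
o=manip.get_obs();print(o["time_s"],o["tcp_pos"],o["ee_rot"],o["finger_gap"])
s=vision.camera("side");X,ok=cloud(s);q=X[ok]
rects(s,["gauge"])
for y in np.arange(.38,.62,.04):
    r=q[(abs(q[:,1]-y)<.02)&(q[:,0]>.3)&(q[:,0]<.7)]
    print(round(y,2),[(round(x,2),round(float(r[abs(r[:,0]-x)<.025][:,2].max()),3)) for x in np.arange(.325,.7,.05) if (abs(r[:,0]-x)<.025).sum()>3])
cv2.imwrite("pics/g1.png",cv2.resize(s["frame"][170:320,220:420,::-1],None,fx=4,fy=4))
go([.4520,-.0067,.009],-2.815)
E
```

```text
foot_a 0.66 [321. 188.] 3217 z 0.037 rect [451.7  -6.2] [60. 50.] 18.6
foot_a 0.61 [459. 240.] 297 z 0.036 rect [463.3 153.4] [8. 9.] 82.1
15.85 [ 0.45238891 -0.00589477  0.1651006 ] [-3.14156276e+00 -3.67976071e-04 -2.81644263e+00] 0.0874814987349254
0.38 [(np.float64(0.32), 0.012), (np.float64(0.38), 0.012), (np.float64(0.42), 0.028), (np.float64(0.48), 0.029), (np.float64(0.52), 0.029), (np.float64(0.57), 0.03), (np.float64(0.62), 0.001)]
0.42 [(np.float64(0.32), 0.003), (np.float64(0.38), 0.034), (np.float64(0.42), 0.028), (np.float64(0.48), 0.03), (np.float64(0.52), 0.026), (np.float64(0.57), 0.003), (np.float64(0.62), 0.002)]
0.46 [(np.float64(0.32), 0.04), (np.float64(0.38), 0.04), (np.float64(0.57), 0.003), (np.float64(0.62), 0.015)]
0.5 [(np.float64(0.32), 0.04), (np.float64(0.38), 0.041), (np.float64(0.62), 0.014)]
0.54 [(np.float64(0.32), 0.148), (np.float64(0.38), 0.158), (np.float64(0.42), 0.188), (np.float64(0.48), 0.191), (np.float64(0.52), 0.162), (np.float64(0.57), 0.015), (np.float64(0.62), 0.015)]
0.58 [(np.float64(0.32), 0.143), (np.float64(0.38), 0.16), (np.float64(0.42), 0.192), (np.float64(0.48), 0.192), (np.float64(0.52), 0.162), (np.float64(0.57), 0.016), (np.float64(0.62), 0.012)]
delta [ 0.002  -0.0022  0.7806] turn [-0.     -0.0002 -0.0012] mm 156
```

View pics/g1.png

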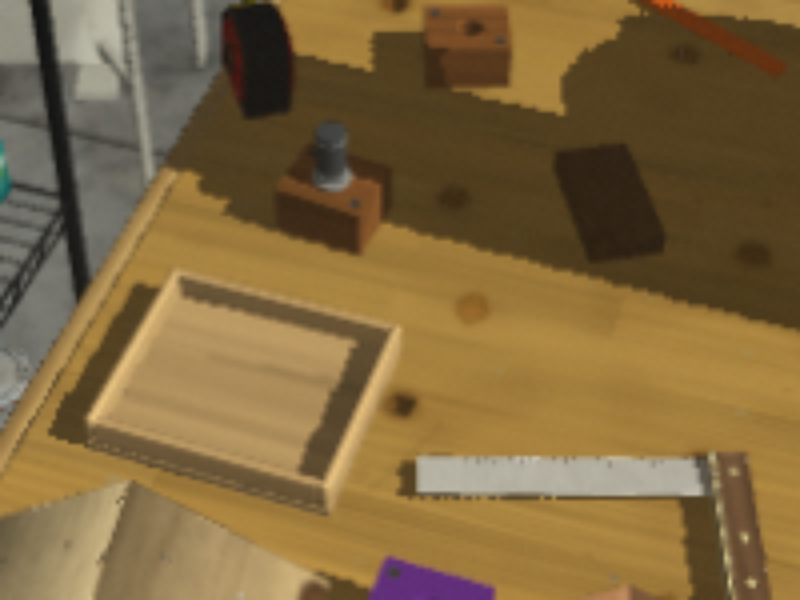

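The gauge stands collar-down in the second foot (crop 330,155). The tray at (245,390) is empty and the bird houses leave room. Grasping the tight foot now.

drive_tool(delta_pos=[[0.002, -0.002, 0.25], [0.002, -0.002, 0.48], [0.002, -0.002, 0.63], [0.002, -0.002, 0.72], [0.002, -0.002, 0.765], [0.002, -0.002, 0.78], [0.002, -0.002, 0.78]], turn=[[0, 0, 0], [0, 0, 0], [0, 0, 0], [0, 0, 0], [0, 0, 0], [0, 0, 0], [0, 0, 0]])

```text
time_s: 16.65
tcp_pos: [0.4523, -0.007, 0.0095]
ee_rot: [-3.142, 0.0, -2.817]
ft_force: [-0.5, -0.2, -0.2]
finger_gap: 0.0877
finger_force: 0.0
```

drive_tool(delta_pos=[[0, 0, 0], [0, 0, 0], [0, 0, 0], [0, 0, 0], [0, 0, 0], [0, 0, 0]], turn=[[0, 0, 0], [0, 0, 0], [0, 0, 0], [0, 0, 0], [0, 0, 0], [0, 0, 0]], fingers=1, newtons=30)

```text
time_s: 17.25
tcp_pos: [0.452, -0.0071, 0.0094]
ee_rot: [3.142, 0.0, -2.818]
ft_force: [-2.3, 0.8, 2.1]
finger_gap: 0.0498
finger_force: 30.0
```

```bash
python3 - <<'E'
from h import *
o=manip.get_obs();print(o["tcp_pos"],o["finger_gap"])
go([.489,.334,.016],-np.pi)
R=Ro.from_euler("xyz",[np.pi,0,-np.pi])
E
```

```text
[ 0.45201141 -0.00710055  0.00943497] 0.04980860864359391
delta [-0.7179  1.558  -0.0326] turn [1.000e-04 2.000e-04 2.061e-01] mm 343
```

drive_tool(delta_pos=[[0, 0, -0.1], [0, 0, -0.35], [0, 0, -0.6], [-0.02, 0.05, -0.75], [-0.12, 0.26, -0.75], [-0.22, 0.48, -0.75], [-0.31, 0.68, -0.75], [-0.36, 0.78, -0.75]], turn=[[0, 0, 0], [0, 0, 0], [0, 0, 0], [0, 0, 0], [0, 0, 0], [0, 0, 0], [0, 0, 0], [0, 0, 0]])

```text
time_s: 18.05
tcp_pos: [0.4705, 0.1665, 0.1591]
ee_rot: [3.141, 0.0, -2.816]
ft_force: [0.1, -1.1, -1.8]
finger_gap: 0.0502
finger_force: 30.0
```

drive_tool(delta_pos=[[-0.08, 0.18, 0], [-0.18, 0.39, 0], [-0.28, 0.6, 0], [-0.34, 0.74, 0], [-0.358, 0.778, 0], [-0.358, 0.778, 0], [-0.358, 0.778, 0], [-0.358, 0.778, 0]], turn=[[0, 0, 0.05], [0, 0, 0.1], [0, 0, 0.15], [0, 0, 0.206], [0, 0, 0.206], [0, 0, 0.206], [0, 0, 0.206], [0, 0, 0.206]])

```text
time_s: 18.85
tcp_pos: [0.4887, 0.3326, 0.1592]
ee_rot: [-3.141, -0.0, 3.141]
ft_force: [-0.1, 0.5, -2.4]
finger_gap: 0.0498
finger_force: 30.0
```

```bash
python3 - <<'E'
from h import *
p=vision.camera("wrist");rects(p,["scrap_tray","foot_a"])
o=manip.get_obs();print(o["time_s"],o["tcp_pos"],o["ee_rot"],o["finger_gap"])
cv2.imwrite("pics/w5.png",p["frame"][...,::-1])
go([.489,.334,.0165],-np.pi)
E
```

```text
scrap_tray 0.61 [322. 150.] 11715 z 0.026 rect [473. 335.] [130. 116.] 89.2
foot_a 0.74 [323. 229.] 9462 z 0.187 rect [484.9 332.6] [50. 53.] 89.9
foot_a 0.6 [164. 177.] 3394 z 0.037 rect [484.6 221. ] [ 59. 148.] 3.4
19.0 [0.48902738 0.33302    0.15960178] [3.14127375e+00 1.77212837e-04 3.14105076e+00] 0.0497940765459694
delta [3.000e-04 4.700e-03 7.155e-01] turn [ 0.0002  0.0001 -0.0003] mm 143
```

View pics/w5.png

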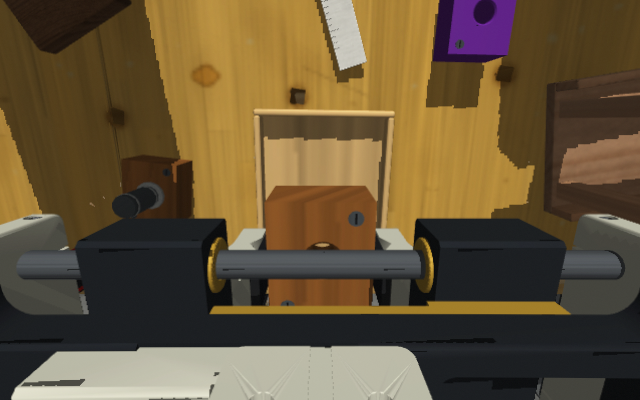

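The held foot at (322,240) is centred over the tray (255–393 across). Lowering it.

drive_tool(delta_pos=[[0, 0.007, 0.2], [0, 0.007, 0.42], [0, 0.007, 0.57], [0, 0.007, 0.66], [0, 0.007, 0.7], [0, 0.007, 0.708], [0, 0.007, 0.708]], turn=[[0, 0, 0], [0, 0, 0], [0, 0, 0], [0, 0, 0], [0, 0, 0], [0, 0, 0], [0, 0, 0]])

```text
time_s: 19.7
tcp_pos: [0.4895, 0.3356, 0.0185]
ee_rot: [3.141, 0.001, -3.141]
ft_force: [-0.6, -0.1, -1.9]
finger_gap: 0.05
finger_force: 30.0
```

drive_tool(delta_pos=[[0, 0, 0.004], [0, 0, 0.008], [0, 0, 0.011], [0, 0, 0.011]], turn=[[0, 0, 0], [0, 0, 0], [0, 0, 0], [0, 0, 0]])

```text
time_s: 20.1
tcp_pos: [0.489, 0.3355, 0.0158]
ee_rot: [3.141, 0.0, -3.141]
ft_force: [0.9, -0.6, -2.3]
finger_gap: 0.0495
finger_force: 30.0
```

drive_tool(delta_pos=[[0, 0, 0.002], [0, 0, 0.002], [0, 0, 0.002]], turn=[[0, 0, 0], [0, 0, 0], [0, 0, 0]])

```text
time_s: 20.4
tcp_pos: [0.489, 0.3355, 0.0155]
ee_rot: [3.141, 0.0, -3.141]
ft_force: [-2.3, -1.6, 5.5]
finger_gap: 0.0498
finger_force: 30.0
```

drive_tool(delta_pos=[[0, 0, 0], [0, 0, 0], [0, 0, 0], [0, 0, 0]], turn=[[0, 0, 0], [0, 0, 0], [0, 0, 0], [0, 0, 0]], fingers=-0.4)

```text
time_s: 20.8
tcp_pos: [0.489, 0.3353, 0.0149]
ee_rot: [-3.142, -0.0, -3.141]
ft_force: [0.5, -0.4, 0.8]
finger_gap: 0.0617
finger_force: 0.0
```

drive_tool(delta_pos=[[0, 0, -0.1], [0, 0, -0.3], [0, 0, -0.55], [0, 0, -0.8], [0, 0, -0.9], [0, 0, -0.9], [0, 0, -0.9]], turn=[[0, 0, 0], [0, 0, 0], [0, 0, 0], [0, 0, 0], [0, 0, 0], [0, 0, 0], [0, 0, 0]])

```text
time_s: 21.5
tcp_pos: [0.4887, 0.3353, 0.1952]
ee_rot: [3.141, 0.0, 3.142]
ft_force: [-0.2, 0.0, -0.6]
finger_gap: 0.0614
finger_force: 0.0
```

```bash
python3 - <<'E'
from h import *
o=manip.get_obs();print(o["time_s"],o["tcp_pos"],o["ft_force"])
p=vision.camera("wrist");rects(p,["foot_a","gauge"])
s=vision.camera("side");rects(s,["foot_a","gauge"])
a=p["frame"][:,:,::-1];b=cv2.resize(s["frame"][140:300,230:390,::-1],(400,400))
cv2.imwrite("pics/f.png",np.hstack([cv2.resize(a,(400,250)),b[:250]]) if 0 else np.vstack([cv2.resize(a,(400,250)),cv2.resize(b,(400,350))]))
E
```

```text
21.5 [0.48873929 0.33530368 0.19516024] [-0.20265111  0.03656344 -0.55076958]
foot_a 0.88 [451.  34.] 4346 z 0.037 rect [344.1 465. ] [52. 53.] 88.5
foot_a 0.76 [179. 174.] 2748 z 0.037 rect [491.6 172. ] [52. 61.] 83.2
foot_a 0.69 [316. 183.] 2822 z 0.043 rect [489.3 335.7] [50. 60.] 90.0
gauge 0.83 [156. 192.] 918 z 0.079 rect [492.2 173.6] [19. 19.] 61.2
foot_a 0.89 [305. 221.] 518 z 0.037 rect [490.4 172.7] [56. 61.] 83.1
foot_a 0.77 [323. 321.] 678 z 0.038 rect [340.3 492.3] [105.  61.] 89.0
foot_a 0.72 [278. 269.] 717 z 0.043 rect [488.3 336.5] [51. 62.] 88.5
gauge 0.45 [279. 265.] 670 z 0.043 rect [487.4 336.5] [51. 61.] 88.4
```

View pics/f.png

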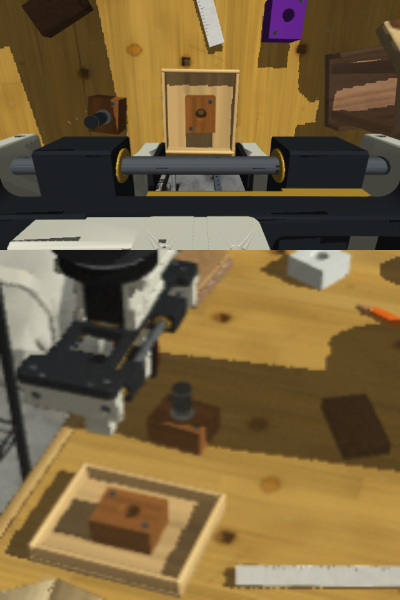

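The tight foot lies flat in the tray (top at 42–43 mm; picture 200,113 and 130,515). The gauge stands home in the other foot (top at 78–79 mm). Handing in.

```bash
python3 -c "
from cell import manip;print(manip.sign_off())"
```

```text
the job is handed in; nothing more can be done
None
```

The job is handed in at about 22 s: the gauge stands fully home in the foot that it passes, and the foot where it stopped at 16 mm (about 16 N of push) lies flat in the scrap tray.

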